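# Open the glue pot on the bench post

### The arm

A 7-joint arm with a two-finger parallel gripper is mounted at the origin on a cart in front of the work surface, level with it; the furniture and walls round the work are solid. World frame = base frame: x ahead of the robot, y to its left, z up, the work surface at z = 0. Lengths are in m, angles in rad, forces in N, time in s.
With the tool pointing down it reaches from about 0.4 to 0.9 m from the base axis. Payload 5.6 kg.
Tool frame: the origin (TCP) lies midway between the tips of the shut fingers; the grasp point (between the pads) lies 19 mm behind it; z points along the fingers, y is the line along which they close (so a half turn about z gives the same grasp; the last joint's range is limited). The gripper opens to 92 mm and grips with 3 to 60 N. Pads are 20 mm wide; open, the fingers measure 128 mm over their backs; the gripper's body (75 mm by 189 mm) begins 69 mm behind the grasp point.
Start: joints at [-1.24, 0.468, -0.012, 1.603, 0.006, 1.071, -0.056], TCP at [0.237, 0.605, 0.176] pointing down, gripper open.
Joint ranges: [-2.53, 2.53], [-0.31, 2.02], [-1.57, 1.55], [0.28, 2.44], [-1.29, 4.43], [0.15, 1.84], [-2.92, 2.92]. Speed limits (rad/s): [2.57, 2.57, 3.14, 3.14, 3.14, 3.14, 3.14].

### API

Orientations are given as a 3x3 rotation matrix whose columns are the frame's x, y, z axes.
In Python, from station import env, effector, solver, viewer, workorder, search_frame, tip_of gives the robot as it stands. Calls block until the motion is done:
- env.reach(position, orientation): joint-space move of the TCP to a pose.
- env.movel(position, frame=None, rate=0.15): straight line of the TCP; frame=None keeps the orientation; rate is the mean speed in m/s.
- env.goto_joints(angles): joint-space move.
- effector.release() and effector.grasp(squeeze=None): open the fingers fully, or close them until they stop; squeeze is the grip in N (None keeps the last).
- env.pause(seconds).
- solver.inverse_kinematics(position, orientation): joint angles nearest the present ones, or None.
- env.sense(): the state.
- viewer.read_camera(name): name is "side" or "top"; returns (picture, depth): 480x640x3 uint8, red, green, blue; 480x640 float32, m along the optical axis (not along the pixel's ray), 0 where there is no reading.
- viewer.camera_info(name): a dict with "intrinsics" (3x3 intrinsics, pixels), "dist_coeffs" ([k1, k2, p1, p2, k3] as OpenCV has them; the pictures are not rectified), "eye" and "rotation" of the camera in the world. Camera axes: x right, y up, looking along -z (the intrinsics and any distortion apply to the point x, -y, -z); pixel columns grow to the right and rows downward; lengths in m; the calibration is good to about 2 mm. A picture is of the moment at which its call begins. camera_info takes no time and is no camera call.
A pose or a line that the arm cannot do raises env.PlanningError and nothing moves.
- workorder.finish_job(): hands the job in; it is judged then, once.
Trained networks look in the newest picture that a camera, given by its name, has taken for a name from the list of things; names that differ only in an ending like _2 or _b are one class to them, and where a whole thing is asked for, a point or a joint stands for the part that bears it (a point fixed in the world has none). Each returns a list of dicts, best first, with "score" (0 to 1); they miss things now and then, are a little off and sometimes report something else, mostly with a low value. They report only what shows in the picture. A call takes as long as a camera call. They do not tell look-alikes from the thing itself.
- search_frame(camera, name): "at" ([x, y, z] in m, in world coordinates, good to about 4 mm: the middle of the surface that is visible of it).
- tip_of(camera, name): "at" ([x, y, z] in m, in world coordinates, good to about 4 mm: a listed point, or the origin of a listed thing).
The state is a dict: "t": time; "joint_positions": joint angles; "joint_velocities": joint speeds; "tau": joint torques, N m; "ee_pos": TCP position; "tcp_rot": TCP orientation; "wrist_force": force on the tool from outside, world axes, zero at the start; "moment": the same for the moment, N m; "gripper_width": finger opening in m; "grasp_force": force on a finger pad.
Only numpy, scipy, OpenCV 4.12 (cv2) and the standard library are available. Lean on these libraries where they do the work, as an engineer would, in place of code of your own. Each camera call takes 0.05 s, during which the arm holds its last target. There are 200 camera calls.

### The job

The lid of the white glue pot is screwed on tight: carry the pot, upright, to the steel post on the bench and hang the eye of its holder over the post, so that the pot stands on the bench and cannot turn away. Then unscrew the lid anticlockwise until its threads let go, raise it straight up and finish while still holding it level in the gripper just above the mouth, about a centimetre clear of the rim, so that the applicator under the lid stays inside the pot to drip. Leave the hammer, webbing coil, coupling, knee joint bar and trimmer where they lie.

Things in the scene. Friction and masses are not known exactly. Their poses are not given: they have to be found in the camera images.
- pot: White plastic glue pot with a yellow band, 60 mm in diameter, about 0.45 kg, loose, standing upright on the bench. A steel clamp band (38 to 50 mm up) carries a flat arm, 16 mm wide, that runs along the pot's +x to an eye. Nothing keeps the pot from turning with its lid until the eye is on the post. Origin: centre of the underside; z up along the pot's axis.
- eye (a point): Centre of the eye of the pot's holder: a vertical hole 18 mm in diameter through a ring 31 mm wide and 6 mm thick (41 to 47 mm above the pot's underside). It lies 80 mm from the pot's axis along the pot's +x, 44 mm above its underside. On the post it has 3 mm of play all round, so the pot can turn up to 0.08 rad before the post stops it.
- mouth (a point): Centre of the pot's rim, on its axis, 84 mm above the underside; z up. The neck is 41 mm in diameter outside (49 over its thread ridges) and 34 mm inside.
- lid: Black ribbed screw lid, 58 mm in diameter, 30 mm high, a loose part screwed on tight: breaking it loose takes about 0.3 N m. Shut, its lower edge is 62 mm above the pot's underside, 22 mm below the rim. Grip it across the ribbed side from above; while shut, the pot can be carried by it. Origin: centre of its lower edge; z up.
- lid_top (a point): Centre of the lid's top, 30 mm above its lower edge. Thread: unscrews anticlockwise seen from above, rising 2.5 mm per radian; it is free after 1.05 to 1.2 rad, at 1.4 to 1.5 rad its three lugs stand in the gaps and it lifts straight off, past 1.65 rad they meet the next ridges. A sprung seal under the lid pushes it up with 20 N when shut, less as it rises. Regripping is fine.
- applicator_tip (a point): Lower end of the steel applicator (a 5 mm rod with a paddle 14 mm wide) fixed under the lid on its axis, 42 mm below the lid's lower edge.
- post: Upright steel post 12 mm in diameter, with a tapered tip, on a round flange 56 mm wide and 6 mm high, fixed to the bench. Origin: centre of the flange's underside, on the bench.
- post_tip (a point): Top end of the post, on its axis, 70 mm above the bench.
- hammer: Bystander: cobbler's hammer with an ash handle, 247 mm long, lying flat.
- strap_coil: Bystander: coil of white webbing, 60 mm wide, 25 mm high.
- coupling: Bystander: small nickel tube coupling, 42 mm long.
- knee_joint: Bystander: flat steel knee joint bar, 200 mm long, 12 mm high.
- trimmer: Bystander: battery trimmer, navy and grey, 143 mm long, lying on a black foam sheet.
Things that resemble listed ones, but are neither listed nor needed, are in the scene too. Leave any orange look-alike of the lid alone.

How it is judged:
On the way, in this order (a step that is already met when the one before it is completed fails the run):
1. the pot stands on the bench with its eye over the post, lid still shut (horizontal distance between eye and post below 0.006 m and height (world z) of eye below 0.054 m and height (world z) of pot below 0.004 m and angle between pot's own z axis and vertical below 0.1 rad and z of lid in the frame of mouth below -0.017 m), for 0.2 s.
2. the lid is unscrewed and comes up off its threads while the pot stays on the post (horizontal distance between eye and post below 0.006 m and height (world z) of eye below 0.054 m and height (world z) of pot below 0.004 m and angle between pot's own z axis and vertical below 0.1 rad and z of lid in the frame of mouth above -0.01 m), for 0.1 s.
At the end, for the whole second after the job is handed in: Pot upright on the bench (0.10 rad), eye over the post (6 mm, eye below 54 mm); the gripper holds the lid still and level (0.15 rad), lower edge 2 to 28 mm above the rim, within 12 mm of the axis, clear of the pot, applicator tip at least 8 mm inside the mouth (horizontal distance between eye and post below 0.006 m and height (world z) of eye below 0.054 m and height (world z) of pot below 0.004 m and angle between pot's own z axis and vertical below 0.1 rad and z of lid in the frame of mouth between 0.002 and 0.028 m and horizontal distance between lid and mouth below 0.012 m and angle between lid's own z axis and vertical below 0.15 rad and z of applicator_tip in the frame of mouth below -0.008 m and contact force between the fingers and lid above 1 N and contact force between lid and pot below 0.3 N and linear speed of each of lid, pot below 0.02 m/s); the arm keeps its last pose, push and grip.
It fails at once if the pot tips over (more than 0.5 rad) (angle between pot's own z axis and vertical above 0.5 rad).
It fails at once if the applicator is pulled right out of the pot (z of applicator_tip in the frame of mouth above 0.003 m).
It fails at once if a bystander (hammer, webbing coil, coupling, knee joint bar or trimmer) is moved more than 30 mm (distance of any of hammer, strap_coil, coupling, knee_joint, trimmer from where it was at the start of the episode above 0.03 m).
It also fails if it takes over 48 s, if anything falls off the work surface, if the arm or the gripper's body presses on something with over 40 N, if the wrist force passes 120 N, or if a joint passes its speed limit or range.

## Working session

There is one attempt and no reset: what is moved stays moved. The work goes in short steps, each a Python script; the robot and the scene stay as the last script left them, time stands still between calls to the robot, and variables do not carry over. Pictures are saved under pics/ and viewed, at most 10 in all, crops included, and the job is handed in when it is done.

```bash
mkdir -p pics; ls; python3 - <<'E'
from station import env, viewer, search_frame, tip_of
import cv2, numpy as np
for c in ["side","top"]:
    p,d=viewer.read_camera(c); cv2.imwrite(f"pics/{c}0.png",p[:,:,::-1]); np.save(f"pics/{c}0.npy",d)
    i=viewer.camera_info(c); print(c,np.round(i["eye"],3).tolist(),np.round(i["rotation"],3).tolist(),np.round(i["intrinsics"],1).tolist(),i["dist_coeffs"])
    for n in ["pot","lid","post"]:
        print(n,"S",[(np.round(r["at"],3).tolist(),round(r["score"],2)) for r in search_frame(c,n)][:4])
    for n in ["pot","eye","lid_top","post_tip","post"]:
        print(n,"T",[(np.round(r["at"],3).tolist(),round(r["score"],2)) for r in tip_of(c,n)][:4])
s=env.sense();print(s["t"],s["wrist_force"],s["gripper_width"],s["ee_pos"],s["tcp_rot"])
E
```

```text
pics
side [0.339, -1.148, 0.892] [[0.987, 0.114, -0.113], [-0.16, 0.653, -0.74], [-0.011, 0.749, 0.663]] [[573.6, 0.0, 309.1], [0.0, 573.6, 231.2], [0.0, 0.0, 1.0]] [-0.07768232  0.          0.          0.          0.        ]
pot S [([0.472, -0.092, 0.043], 0.58)]
lid S [([0.517, 0.013, 0.073], 0.94), ([0.466, -0.083, 0.092], 0.92)]
post S [([0.594, -0.26, 0.003], 0.72), ([0.43, -0.151, 0.015], 0.58)]
pot T [([0.47, -0.067, -0.004], 0.75)]
eye T [([0.548, -0.058, 0.046], 0.86)]
lid_top T [([0.514, 0.024, 0.072], 0.67), ([0.464, -0.069, 0.09], 0.6)]
post_tip T [([0.595, -0.256, 0.074], 0.56)]
post T [([0.431, -0.142, 0.002], 0.29)]
top [0.228, -0.205, 1.216] [[-0.045, 0.971, -0.235], [-0.999, -0.043, 0.011], [0.001, 0.235, 0.972]] [[615.3, 0.0, 317.8], [0.0, 615.3, 238.3], [0.0, 0.0, 1.0]] [-0.05187142  0.          0.          0.          0.        ]
pot S []
lid S [([0.47, -0.069, 0.097], 0.71), ([0.509, 0.022, 0.07], 0.65), ([0.369, -0.47, 0.004], 0.64)]
post S [([0.591, -0.253, 0.009], 0.64)]
pot T [([0.469, -0.067, -0.006], 0.82)]
eye T [([0.551, -0.062, 0.044], 0.58)]
lid_top T [([0.464, -0.073, 0.09], 0.87), ([0.512, 0.027, 0.074], 0.63)]
post_tip T [([0.597, -0.257, 0.073], 0.76)]
post T [([0.592, -0.254, 0.005], 0.59)]
0.9 [0.38580192 0.20034178 0.07491097] 0.0916168319582921 [0.2374111  0.60507094 0.17629062] [[-9.30908118e-01  3.65253437e-01  4.97763409e-05]
 [ 3.65253435e-01  9.30908119e-01 -4.07242464e-05]
 [-6.12118708e-05 -1.97295521e-05 -9.99999998e-01]]
```

View pics/side0.png

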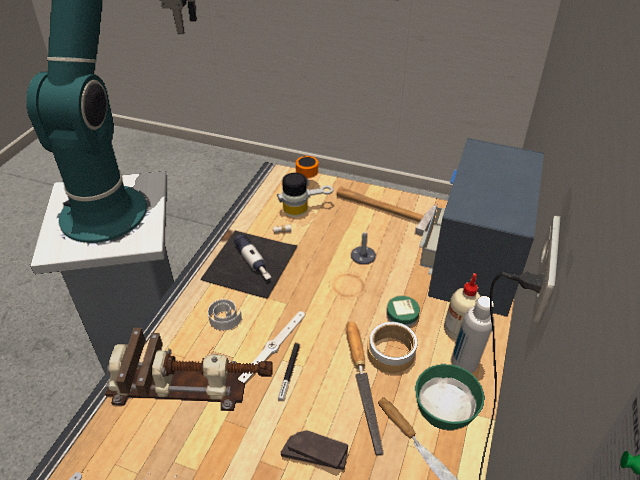

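View pics/top0.png

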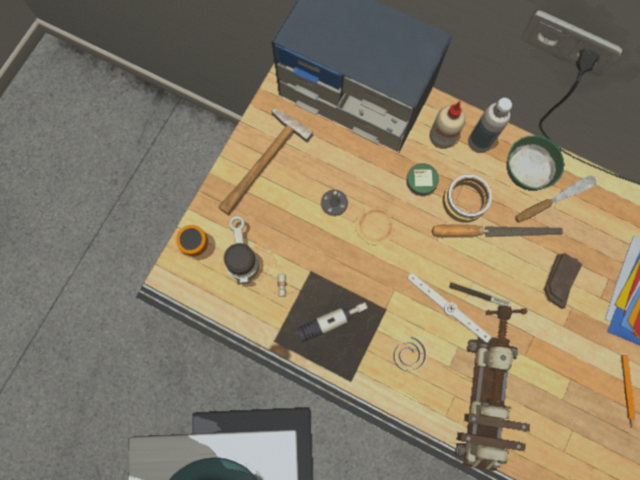

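Side view: the pot with its black lid is at (295,190). An orange look-alike lid sits behind it at (307,165), and the post is at (363,250). In the top view these are at (240,258), (192,240) and (334,202). The black lid on the yellow-banded white pot with the steel eye arm fits the description, and the orange one gets left alone. Next I'll refine the measurements with depth and confirm in a crop.

```bash
cat > h.py <<'E'
import numpy as np, cv2
from station import env, viewer
def cloud(c,img=None):
    p,d=viewer.read_camera(c) if img is None else img
    i=viewer.camera_info(c); v,u=np.mgrid[0:480,0:640]
    n=cv2.undistortPoints(np.stack([u.ravel(),v.ravel()],1).astype(np.float64)[:,None],i["intrinsics"],np.array(i["dist_coeffs"]))[:,0].reshape(480,640,2)
    P=np.stack([n[...,0]*d,-n[...,1]*d,-d],-1)@np.array(i["rotation"]).T+np.array(i["eye"])
    P[d<=0]=np.nan
    return p,P
def near(P,xy,r,z0,z1):
    return (np.hypot(P[...,0]-xy[0],P[...,1]-xy[1])<r)&(P[...,2]>z0)&(P[...,2]<z1)
def mid(Q): 
    (x,y),r=cv2.minEnclosingCircle(Q[:,:2].astype(np.float32)); return np.round([x,y,r],4)
def R(a):  # tool down, closing axis (tool y) at world angle a
    y=np.array([np.cos(a),np.sin(a),0]); z=np.array([0,0,-1.]); return np.stack([np.cross(y,z),y,z],1)
E
python3 - <<'E'
from h import *
for c in ["side","top"]:
    img=(cv2.imread(f"pics/{c}0.png")[:,:,::-1],np.load(f"pics/{c}0.npy")); p,P=cloud(c,img)
    b=near(P,(.6,-.12),.05,-.03,.03); print(c,"bench z",np.nanmedian(P[b][:,2]))
    for n,xy,r,z0,z1 in [("lidtop",(.467,-.071),.045,.083,.11),("orange",(.512,.024),.05,.06,.1),("eye",(.549,-.06),.022,.035,.06),("post",(.595,-.256),.02,.03,.08),("flange",(.594,-.256),.04,.003,.012),("trimmer",(.43,-.2),.1,.015,.08)]:
        Q=P[near(P,xy,r,z0,z1)]
        if len(Q): print(n,len(Q),"med",np.round(np.median(Q,0),4),"circ",mid(Q),"min",Q.min(0).round(3),"max",Q.max(0).round(3))
a=cv2.resize(cv2.imread("pics/side0.png")[140:270,255:395],None,fx=3,fy=3,interpolation=cv2.INTER_CUBIC)
b=cv2.resize(cv2.imread("pics/top0.png")[180:310,170:300],None,fx=3,fy=3,interpolation=cv2.INTER_CUBIC)
cv2.imwrite("pics/crop.png",cv2.resize(np.hstack([a,b]),(800,385)))
E
```

```text
side bench z -0.00018942711449443372
lidtop 351 med [ 0.4698 -0.0756  0.0923] circ [ 0.4682 -0.0692  0.0318] min [ 0.442 -0.101  0.083] max [ 0.498 -0.039  0.099]
orange 320 med [0.514  0.0174 0.072 ] circ [0.5162 0.0238 0.0318] min [ 0.486 -0.007  0.06 ] max [0.543 0.055 0.078]
eye 92 med [ 0.5469 -0.0625  0.0457] circ [ 0.5465 -0.0597  0.0199] min [ 0.528 -0.079  0.039] max [ 0.565 -0.044  0.051]
post 85 med [ 0.5951 -0.2586  0.0521] circ [ 0.5959 -0.2577  0.007 ] min [ 0.591 -0.265  0.031] max [ 0.602 -0.252  0.071]
flange 305 med [ 0.5933 -0.2611  0.0059] circ [ 0.5956 -0.255   0.0398] min [ 0.557 -0.292  0.003] max [ 0.633 -0.222  0.012]
trimmer 411 med [ 0.3524 -0.2325  0.0309] circ [ 0.4062 -0.2089  0.08  ] min [ 0.33  -0.281  0.015] max [ 0.449 -0.137  0.038]
top bench z 0.0003445161404684871
lidtop 750 med [ 0.4674 -0.0678  0.093 ] circ [ 0.4681 -0.0674  0.0295] min [ 0.44  -0.097  0.083] max [ 0.497 -0.038  0.099]
orange 723 med [0.5118 0.0247 0.0725] circ [0.5126 0.0252 0.0298] min [ 0.484 -0.003  0.06 ] max [0.541 0.054 0.079]
eye 150 med [ 0.5449 -0.0591  0.0466] circ [ 0.5452 -0.0596  0.0182] min [ 0.527 -0.074  0.04 ] max [ 0.563 -0.044  0.053]
post 59 med [ 0.5907 -0.2538  0.0626] circ [ 0.5938 -0.2547  0.0063] min [ 0.588 -0.26   0.03 ] max [ 0.599 -0.249  0.073]
flange 526 med [ 0.5901 -0.2527  0.0063] circ [ 0.5938 -0.256   0.0398] min [ 0.555 -0.295  0.003] max [ 0.632 -0.218  0.012]
trimmer 710 med [ 0.3506 -0.2228  0.0319] circ [ 0.4061 -0.2081  0.0804] min [ 0.33  -0.28   0.015] max [ 0.446 -0.135  0.04 ]
```

View pics/crop.png

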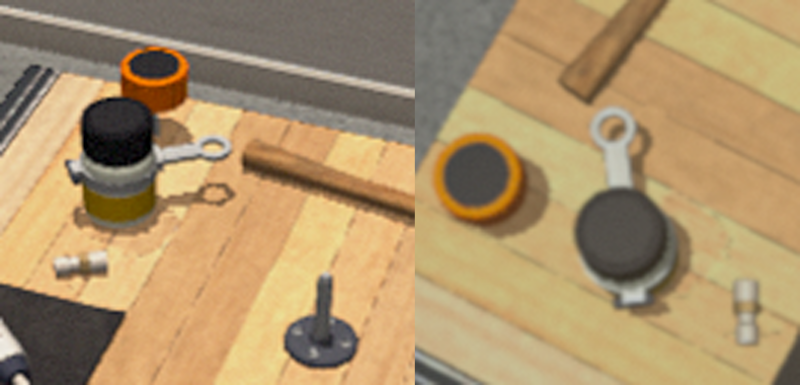

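The crop confirms it: the black ribbed lid is on the pot with the steel arm and eye, and the orange lid stands about 103 mm away from it. I'll grip across the line to the orange lid, after checking the wrist range.

```bash
python3 - <<'E'
from h import *
from station import solver, effector
L=np.array([.468,-.068]); A=None
for a in [np.radians(-26),np.radians(154)]:
    pot=np.array([.5945,-.256])-.08*np.array([np.cos(.1),np.sin(.1)])
    qs=[solver.inverse_kinematics([*L,.2],R(a)),solver.inverse_kinematics([*pot,.07],R(a)),solver.inverse_kinematics([*pot,.09],R(a+1.5))]
    for q in qs: print(np.round(a,2),None if q is None else np.round(q,2))
    if A is None and all(q is not None and abs(q[6])<2.7 for q in qs): A=a
if A is None: raise SystemExit
env.reach([*L,.2],R(A)); 
env.movel([*L,.1],rate=.2); s=env.sense(); print(s["t"],s["ee_pos"],s["wrist_force"])
env.movel([*L,.067],rate=.06); s=env.sense(); print("down",s["t"],s["ee_pos"],s["wrist_force"])
effector.grasp(squeeze=45); s=env.sense(); print(s["t"],s["ee_pos"],s["wrist_force"],s["gripper_width"],s["grasp_force"],A)
E
```

```text
-0.45 [-0.65  0.15  0.8   2.04 -0.13  1.01 -0.23]
-0.45 [-0.28  0.66  0.96  1.91 -0.68  0.93  0.56]
-0.45 [-0.09  0.51  0.66  1.89 -0.4   0.88  1.82]
2.69 [-0.35  0.13  0.47  2.02 -0.07  1.    2.84]
2.69 [-0.45  0.94  1.34  1.92 -1.02  1.19 -2.31]
2.69 [-0.24  0.59  0.89  1.9  -0.57  0.93 -1.17]
4.075 [ 0.4686471  -0.0682141   0.10054649] [ 0.41367675 -0.08832165  0.92455988]
down 4.775 [ 0.46801997 -0.06824159  0.06691323] [-0.02354327  0.66072407 -0.31588419]
6.125 [ 0.46801642 -0.06801154  0.06700539] [ 0.07527725 -0.92556476  0.28119562] 0.0002763101795774849 0.0 -0.4537856055185257
```

The fingers shut on nothing (width 0), so I'll look before doing anything else.

```bash
python3 - <<'E'
from h import *
for c in ["side","top"]:
    p,P=cloud(c); np.save(f"pics/{c}1.npy",P); cv2.imwrite(f"pics/{c}1.png",p[:,:,::-1])
a=cv2.resize(cv2.imread("pics/side1.png")[90:270,205:405],(400,360),interpolation=cv2.INTER_CUBIC)
b=cv2.resize(cv2.imread("pics/top1.png")[160:340,150:350],(400,360),interpolation=cv2.INTER_CUBIC)
cv2.imwrite("pics/crop1.png",np.hstack([a,b])); s=env.sense(); print(s["tcp_rot"],s["joint_positions"],s["gripper_width"])
E
```

```text
[[ 4.38332263e-01  8.98813010e-01  1.56716143e-05]
 [ 8.98813010e-01 -4.38332263e-01 -2.58542613e-06]
 [ 4.54555954e-06  1.52191265e-05 -1.00000000e+00]] [-0.50720924  0.38717104  0.69945137  2.15072161 -0.37570608  0.72410821
 -0.0118063 ] 0.00023888693492591317
```

View pics/crop1.png

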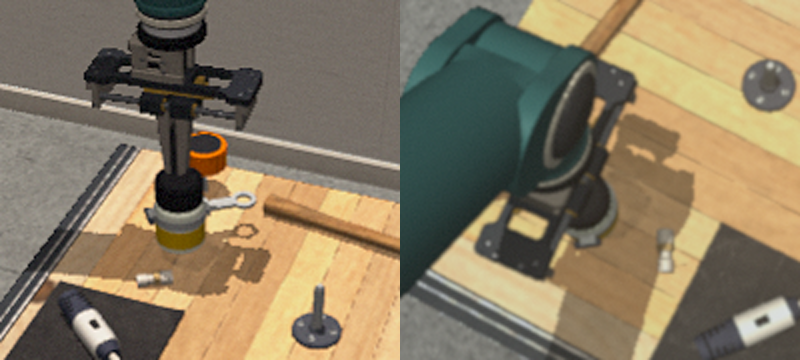

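Side crop: the shut fingers at about (175,140) end at the lid's top or just behind it, and the pot still stands at (180,215). I'll locate the fingertips in the depth data.

```bash
python3 - <<'E'
import numpy as np
from h import mid
P=np.load("pics/side1.npy")
for z in np.arange(.03,.2,.01):
    m=(np.hypot(P[...,0]-.47,P[...,1]+.06)<.07)&(abs(P[...,2]-z)<.005); m[:,:]&=(P[...,1]<.0)
    v,u=np.nonzero(m); Q=P[m]
    if len(Q): print(round(z,2),len(Q),"u",u.min(),u.max(),"v",v.min(),v.max(),"x",Q[:,0].min().round(3),Q[:,0].max().round(3),"y",Q[:,1].min().round(3),np.median(Q[:,1]).round(3))
T=np.load("pics/top1.npy")
for n,P_ in(("side",P),("top",T)):
  for z0,z1 in((.083,.1),(.1,.13),(.13,.15)):
    m=(np.hypot(P_[...,0]-.47,P_[...,1]+.06)<.07)&(P_[...,2]>z0)&(P_[...,2]<z1)&(P_[...,1]<-.005)
    if m.any(): print(n,z0,m.sum(),P_[m].min(0).round(3),P_[m].max(0).round(3),mid(P_[m]))
E
```

```text
0.03 82 u 283 307 v 201 210 x 0.441 0.498 y -0.101 -0.094
0.04 97 u 279 322 v 191 207 x 0.431 0.537 y -0.101 -0.089
0.05 226 u 277 323 v 175 204 x 0.428 0.539 y -0.104 -0.078
0.06 99 u 279 307 v 171 200 x 0.432 0.51 y -0.1 -0.09
0.07 81 u 283 308 v 168 196 x 0.442 0.513 y -0.099 -0.091
0.08 84 u 283 306 v 184 193 x 0.443 0.497 y -0.099 -0.092
0.09 257 u 282 306 v 174 189 x 0.441 0.499 y -0.099 -0.077
0.1 24 u 285 304 v 175 185 x 0.447 0.491 y -0.096 -0.077
0.11 36 u 287 299 v 172 177 x 0.454 0.482 y -0.084 -0.076
0.12 43 u 287 300 v 167 174 x 0.453 0.486 y -0.084 -0.076
0.13 50 u 286 300 v 165 171 x 0.452 0.485 y -0.085 -0.076
0.14 52 u 285 300 v 161 168 x 0.451 0.485 y -0.086 -0.076
0.15 55 u 285 300 v 159 164 x 0.45 0.485 y -0.086 -0.077
0.16 64 u 284 301 v 153 161 x 0.449 0.488 y -0.088 -0.077
0.17 71 u 284 301 v 149 157 x 0.449 0.488 y -0.087 -0.075
0.18 52 u 283 300 v 148 153 x 0.447 0.484 y -0.09 -0.077
0.19 15 u 285 306 v 143 149 x 0.451 0.499 y -0.094 -0.079
side 0.083 293 [ 0.441 -0.099  0.083] [ 0.499 -0.046  0.097] [ 0.4709 -0.0705  0.031 ]
side 0.1 107 [ 0.452 -0.084  0.104] [ 0.486 -0.061  0.13 ] [ 0.4695 -0.0681  0.0179]
side 0.13 107 [ 0.45  -0.086  0.13 ] [ 0.485 -0.065  0.15 ] [ 0.4681 -0.0702  0.0182]
top 0.083 243 [ 0.439 -0.096  0.083] [ 0.487 -0.059  0.098] [ 0.4636 -0.0751  0.0273]
```

The fingers really do end at z ≈ 0.10, though the arm reports TCP z = 0.067. The height is about 3 cm off, so I'll raise, open and measure the offset against the cameras.

```bash
python3 - <<'E'
from h import *
from station import effector
env.movel([.468,-.068,.16],rate=.2)
def prof(tag):
    s=env.sense(); e=s["ee_pos"]; print(tag,s["t"],e.round(4),s["wrist_force"].round(2))
    for c in ["side","top"]:
        p,P=cloud(c); cv2.imwrite(f"pics/{tag}{c}.png",p[:,:,::-1]); np.save(f"pics/{tag}{c}.npy",P)
        m=near(P,e[:2],.1,e[2]-.05,e[2]+.2)
        for z in np.arange(e[2]-.02,e[2]+.15,.01):
            Q=P[m&(abs(P[...,2]-z)<.005)]
            if len(Q)>3: print(c,round(z-e[2],3),len(Q),Q[:,:2].min(0).round(3),Q[:,:2].max(0).round(3))
        Q=P[m]; print("lowest",np.sort(Q[:,2])[:8].round(4))
prof("shut")
E
```

```text
shut 6.8417 [ 0.4675 -0.0675  0.1594] [ 0.43 -0.02  0.21]
side 0.04 26 [ 0.453 -0.082] [ 0.476 -0.065]
side 0.05 53 [ 0.452 -0.084] [ 0.482 -0.066]
side 0.06 55 [ 0.451 -0.086] [ 0.485 -0.064]
side 0.07 57 [ 0.451 -0.086] [ 0.485 -0.065]
side 0.08 66 [ 0.449 -0.086] [ 0.485 -0.068]
side 0.09 65 [ 0.45  -0.086] [ 0.488 -0.066]
side 0.1 85 [ 0.448 -0.085] [ 0.488 -0.061]
side 0.11 68 [ 0.447 -0.087] [ 0.488 -0.06 ]
side 0.12 41 [ 0.447 -0.092] [ 0.495 -0.069]
side 0.13 104 [ 0.378 -0.133] [ 0.555 -0.008]
side 0.14 344 [ 0.377 -0.134] [ 0.554 -0.015]
lowest [0.1985 0.1988 0.1989 0.1989 0.1991 0.1992 0.1994 0.1994]
top 0.13 34 [ 0.376 -0.131] [ 0.527 -0.054]
top 0.14 294 [ 0.375 -0.132] [ 0.53  -0.024]
lowest [0.2168 0.2865 0.2868 0.2875 0.2881 0.2882 0.289  0.2891]
```

The true fingertip lies 38.5 mm behind the reported TCP. The body start, 127 mm up instead of 88 mm, gives the same figure, and xy agrees. I'll correct the z targets and grasp again.

```bash
cat >> h.py <<'E'
OFF=.0385   # real fingertip z = reported ee z + OFF
A=-.4537856
def st(tag):
    s=env.sense(); print(tag,"t",round(s["t"],2),"ee",s["ee_pos"].round(4),"F",s["wrist_force"].round(1),"M",np.round(s["moment"],2),"w",round(s["gripper_width"],4),"g",round(s["grasp_force"],1),"j7",round(s["joint_positions"][6],2)); return s
E
python3 - <<'E'
from h import *
from station import effector
effector.release(); st("open")
env.movel([.468,-.0685,.1-OFF],rate=.2); s=st("pre")
env.movel([.468,-.0685,.067-OFF],rate=.06); s=st("down")
if abs(s["wrist_force"][2])<5:
    effector.grasp(squeeze=45); s=st("grip")
    if s["gripper_width"]>.05:
        env.movel([.468,-.0685,.072-OFF],rate=.04); st("lift5")
        env.movel([.468,-.0685,.137-OFF],rate=.15); st("lift70")
E
```

```text
open t 8.32 ee [ 0.468 -0.068  0.16 ] F [1.1 0.2 0.5] M [-0.02  0.08  0.02] w 0.0917 g 0.0 j7 -0.17
pre t 8.96 ee [ 0.4685 -0.0689  0.062 ] F [-0.1  0.7  0.9] M [-0.05  0.13  0.03] w 0.0919 g 0.0 j7 0.0
down t 9.66 ee [ 0.468  -0.0687  0.0284] F [ 0.2 -0.6  0.1] M [-0.03  0.08 -0.03] w 0.092 g 0.0 j7 0.06
grip t 10.28 ee [ 0.469  -0.0688  0.0288] F [ 1.3 -0.5  0.8] M [-0.32 -0.44 -0.04] w 0.0567 g 45.0 j7 0.06
lift5 t 10.56 ee [ 0.4671 -0.0682  0.0333] F [ 1.6 -0.3 -3.9] M [-0.07  0.09  0.07] w 0.0567 g 45.0 j7 0.05
lift70 t 11.14 ee [ 0.4674 -0.068   0.098 ] F [ 0.1 -0.8 -4.3] M [-0.03  0.09  0.01] w 0.0566 g 45.0 j7 -0.06
```

The lid is gripped and the pot lifted (4.4 N). Now I'll carry it above the post and measure eye against post.

```bash
cat >> h.py <<'E'
def eyepost(tag,z,post=(.5945,-.256)):
    # ring outer edge: points at eye height; z = expected eye top height
    for c in ["side","top"]:
        p,P=cloud(c); cv2.imwrite(f"pics/{tag}{c}.png",p[:,:,::-1]); np.save(f"pics/{tag}{c}.npy",P)
        Q=P[near(P,post,.03,z-.012,z+.01)]; 
        if len(Q)>5: print(c,"ring",len(Q),"med",np.median(Q,0).round(4),"min",Q.min(0).round(4),"max",Q.max(0).round(4))
        Q=P[near(P,post,.03,.02,.078)]
        if len(Q)>5: print(c,"post",len(Q),"med",np.median(Q,0).round(4),"min",Q.min(0).round(4),"max",Q.max(0).round(4))
E
python3 - <<'E'
from h import *
from station import tip_of
env.movel([.5149,-.264,.137-OFF],rate=.15); st("over")
eyepost("over",.117)
for c in ["side","top"]:
    print(c,[(n,r["at"].round(4) if hasattr(r["at"],'round') else r["at"],round(r["score"],2)) for n in ["eye","post_tip"] for r in tip_of(c,n)[:2]])
a=cv2.resize(cv2.imread("pics/overside.png")[170:290,280:413],(400,360),interpolation=cv2.INTER_CUBIC)
b=cv2.resize(cv2.imread("pics/overtop.png")[140:260,260:393],(400,360),interpolation=cv2.INTER_CUBIC)
cv2.imwrite("pics/cropover.png",np.hstack([a,b]))
E
```

```text
over t 12.63 ee [ 0.5149 -0.2629  0.0983] F [ 0.3  0.8 -3.7] M [-0.05  0.13 -0.03] w 0.0565 g 45.0 j7 0.34
side ring 147 med [ 0.5876 -0.2566  0.1157] min [ 0.5646 -0.2704  0.1103] max [ 0.6098 -0.2364  0.1191]
side post 102 med [ 0.5956 -0.2588  0.0492] min [ 0.5907 -0.2671  0.0202] max [ 0.6027 -0.25    0.071 ]
side [('eye', [0.5934, -0.2534, 0.1158], 0.63), ('post_tip', [0.5987, -0.2585, 0.0698], 0.9)]
top []
```

View pics/cropover.png

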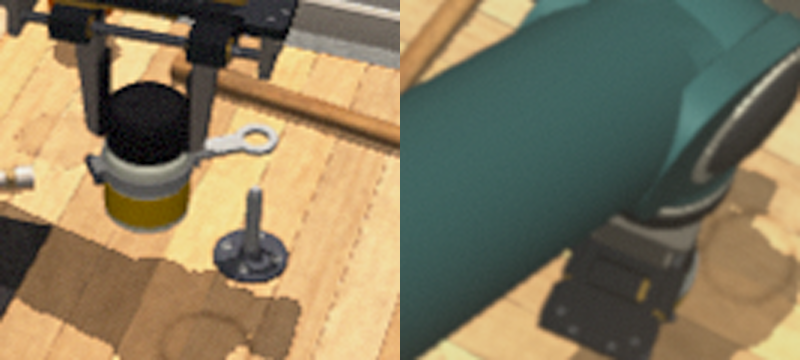

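The top view is blocked by the arm. In the side view the pot hangs upright, with the eye's hole at about pixel (366,216) and the post tip at (365,233). I'll refine both by casting pixel rays onto known heights.

```bash
cat >> h.py <<'E'
def plane(c,uv,z):
    i=viewer.camera_info(c); n=cv2.undistortPoints(np.asarray(uv,float).reshape(-1,1,2),i["intrinsics"],np.array(i["dist_coeffs"]))[:,0]
    d=np.c_[n[:,0],-n[:,1],-np.ones(len(n))]@np.array(i["rotation"]).T; e=np.array(i["eye"]); return (e+d*((z-e[2])/d[:,2])[:,None])[:,:2]
GRID=np.stack(np.meshgrid(np.arange(640),np.arange(480)),-1).reshape(-1,2)
def ringfit(g,c,z,guess,rin=.009,rout=.0155,yaw=None):
    # template match of a bright ring on plane z: maximise mean(ring)-mean(hole)-mean(outside), outside only away from the arm
    X=plane(c,GRID,z); G=g.reshape(-1).astype(float); m=np.hypot(*(X-guess).T)<.05; X,G=X[m],G[m]; best=[]
    for dx in np.arange(-.01,.0101,.0005):
        for dy in np.arange(-.01,.0101,.0005):
            D=X-(np.array(guess)+[dx,dy]); r=np.hypot(*D.T); a=np.arctan2(D[:,1],D[:,0])
            out=(r>rout+.0005)&(r<rout+.005); 
            if yaw is not None: out&=abs(np.angle(np.exp(1j*(a-yaw-np.pi))))>.9
            ring=(r>rin+.0005)&(r<rout-.0005); hole=r<rin-.001 if rin else out
            best.append((G[ring].mean()*2-G[hole].mean()-G[out].mean(),guess[0]+dx,guess[1]+dy))
    best.sort(reverse=True); b=np.array(best[:8]); return b[:,1:].mean(0).round(4),round(best[0][0],1)
E
python3 - <<'E'
from h import *
from scipy.optimize import least_squares
g=cv2.imread("pics/overside.png"); val=g.min(2)
print("eye side",[ringfit(val,"side",z,(.594,-.2545),yaw=.1) for z in (.114,.117)])
for c in ("side","top"):
    im=cv2.imread(f"pics/{c}0.png"); dark=255-im[:,:,2]
    print(c,"flange",[ringfit(dark,c,z,(.594,-.256),rin=0,rout=.028) for z in (.004,.006)])
# post silhouette tip in side
P=np.load("pics/overside.npy"); m=near(P,(.5955,-.257),.015,.03,.08); v,u=np.nonzero(m)
for r in range(v.min(),v.max()+1): 
    k=u[v==r]; 
    if len(k): print(r,k.min(),k.max(),P[r,k][:,2].mean().round(4),end="; ")
print(); print("tip ray z=.07", plane("side",[[ (u[v<v.min()+3]).mean(), v.min()+.5]],.07))
E
```

```text
eye side [(array([ 0.5957, -0.2489]), np.float64(141.5)), (array([ 0.5946, -0.2526]), np.float64(141.0))]
side flange [(array([ 0.5955, -0.2568]), np.float64(238.2)), (array([ 0.5948, -0.2588]), np.float64(239.5))]
top flange [(array([ 0.595 , -0.2549]), np.float64(177.0)), (array([ 0.5942, -0.2547]), np.float64(177.7))]
232 364 366 0.069; 233 363 366 0.0683; 234 363 367 0.0674; 235 362 367 0.0644; 236 362 367 0.0636; 237 362 367 0.0606; 238 362 367 0.0579; 239 362 367 0.055; 240 362 367 0.0507; 241 362 367 0.0482; 242 362 367 0.0451; 243 362 366 0.0437; 244 362 366 0.0408; 245 362 366 0.0377; 246 362 366 0.0358; 247 363 365 0.0311; 248 364 365 0.033; 
tip ray z=.07 [[ 0.59670083 -0.25504445]]
```

```bash
python3 - <<'E'
from h import *
env.movel([.5155,-.2675,.137-.033-OFF],rate=.08); env.pause(.3); s=st("low")
z=s["ee_pos"][2]-.0288+.047; print("ring top expected",z)
eyepost("low",z)
g=cv2.imread("pics/lowside.png").min(2)
print("eye",[ringfit(g,"side",zz,(.595,-.257),yaw=.1) for zz in (z-.0015,z)])
b=cv2.imread("pics/lowside.png")[170:290,280:413]
cv2.imwrite("pics/croplow.png",cv2.resize(b,None,fx=5,fy=5,interpolation=cv2.INTER_CUBIC))
E
```

```text
low t 13.8 ee [ 0.5158 -0.2675  0.0659] F [ 0.2 -0.4 -3.5] M [-0.05  0.14  0.03] w 0.0566 g 45.0 j7 0.38
ring top expected 0.0840663887113497
side ring 145 med [ 0.5888 -0.2617  0.0833] min [ 0.566  -0.2748  0.0767] max [ 0.6111 -0.2408  0.0887]
side post 93 med [ 0.5953 -0.2597  0.0463] min [ 0.568  -0.2658  0.0202] max [ 0.6029 -0.2535  0.0767]
eye [(array([ 0.5961, -0.2551]), np.float64(146.3)), (array([ 0.5955, -0.2568]), np.float64(145.3))]
```

View pics/croplow.png

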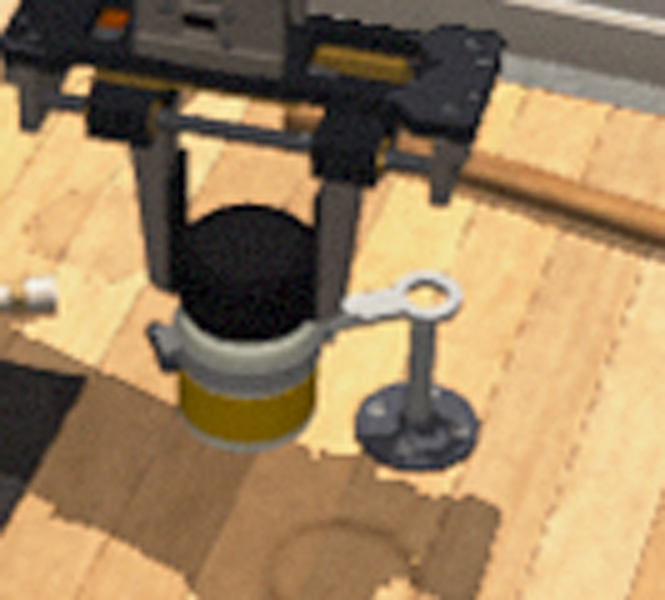

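Side crop: the ring, with its hole at (427,292), sits right over the post (424,320). My estimates are eye (0.5957,-0.2563) and post (0.5955,-0.257). I'll lower in steps and watch the force.

```bash
python3 - <<'E'
from h import *
ok=True
for z in [.0285+.024,.0285+.018,.0285+.01,.0285+.003,.0285]:
    env.movel([.5155,-.2677,z],rate=.05); s=st(f"{z:.4f}")
    if s["wrist_force"][2]>3 and z>.03: print("contact, stop"); ok=False; break
eyepost("seat",s["ee_pos"][2]-.0288+.047)
b=cv2.imread("pics/seatside.png")[170:290,280:413]
cv2.imwrite("pics/cropseat.png",cv2.resize(b,None,fx=5,fy=5,interpolation=cv2.INTER_CUBIC))
E
```

```text
0.0525 t 14.31 ee [ 0.515  -0.2676  0.0519] F [-0.5  0.1 -4.9] M [-0.11  0.11 -0.01] w 0.0567 g 45.0 j7 0.39
0.0465 t 14.57 ee [ 0.5152 -0.2675  0.0461] F [-0.4 -0.  -4.6] M [-0.02  0.13 -0.04] w 0.0565 g 45.0 j7 0.4
0.0385 t 14.88 ee [ 0.5151 -0.2676  0.038 ] F [-0.1 -0.2 -4.7] M [-0.07  0.11  0.02] w 0.0567 g 45.0 j7 0.41
0.0315 t 15.18 ee [ 0.5152 -0.2676  0.0311] F [-0.2  0.2 -4.7] M [-0.03  0.07 -0.02] w 0.0566 g 45.0 j7 0.41
0.0285 t 15.43 ee [ 0.516  -0.268   0.0289] F [ 1.7 -0.8 -1.6] M [-0.05 -0.03 -0.02] w 0.0564 g 45.0 j7 0.42
side ring 154 med [ 0.591  -0.2612  0.047 ] min [ 0.5649 -0.2769  0.0382] max [ 0.6113 -0.2459  0.0565]
side post 205 med [ 0.5934 -0.2603  0.0474] min [ 0.5649 -0.2769  0.0207] max [ 0.6113 -0.2459  0.0721]
```

View pics/cropseat.png

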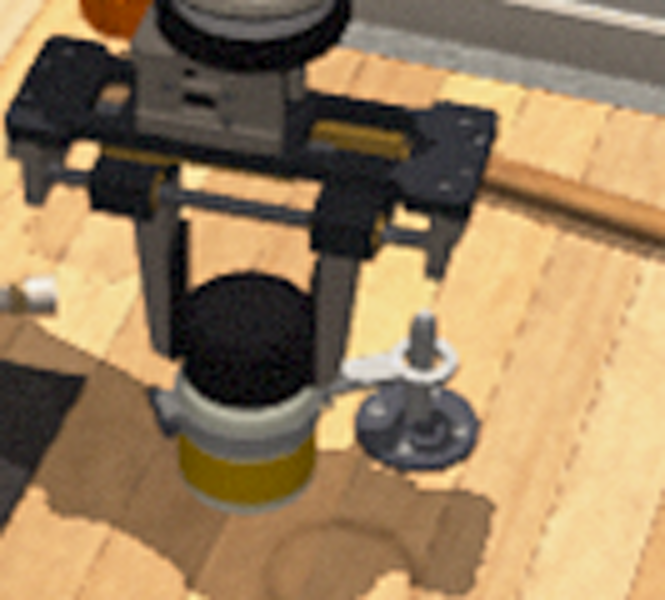

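The post stands through the eye and the pot is on the bench. I'll release to let it settle, regrip at 60 N, then turn in small steps while following the thread.

```bash
python3 - <<'E'
from h import *
from station import effector
xy=[.5155,-.2677]
effector.release(); env.pause(.3); s=st("open")
effector.grasp(squeeze=60); s=st("grip")
z0=s["ee_pos"][2]
if s["gripper_width"]<.05: raise SystemExit
for k in range(1,10):
    th=.1*k
    env.movel([*xy,.0288+.0025*max(th-.04,0)],frame=R(A+th),rate=.0009); s=st(f"{th:.1f}")
    if np.abs(s["wrist_force"]).max()>40: print("STOP"); break
E
```

```text
open t 16.5 ee [ 0.5155 -0.2677  0.0285] F [-0.2  0.3  0.8] M [-0.02  0.07  0.07] w 0.0919 g 0.0 j7 0.42
grip t 17.13 ee [ 0.516  -0.2679  0.0286] F [ 1.4 -0.3 -0.4] M [-0.2  -0.22 -0.02] w 0.0564 g 60.0 j7 0.42
0.1 t 17.43 ee [ 0.5153 -0.2678  0.0287] F [ 1.  -2.5 -3.1] M [-0.4  -0.25 -0.03] w 0.0561 g 60.0 j7 0.49
0.2 t 17.68 ee [ 0.5153 -0.2677  0.029 ] F [ 1.3 -2.2 -3.9] M [-0.53 -0.18 -0.16] w 0.0562 g 60.0 j7 0.58
0.3 t 17.93 ee [ 0.5153 -0.2675  0.0293] F [ 0.8 -1.7 -4.2] M [-0.49 -0.28 -0.21] w 0.0563 g 60.0 j7 0.66
0.4 t 18.18 ee [ 0.5152 -0.2674  0.0295] F [ 0.9 -2.9 -4.3] M [-0.53 -0.06 -0.14] w 0.0564 g 60.0 j7 0.74
0.5 t 18.43 ee [ 0.5149 -0.2672  0.0297] F [-0.4 -1.4 -3.9] M [-0.46  0.11 -0.13] w 0.0565 g 60.0 j7 0.82
0.6 t 18.68 ee [ 0.5152 -0.2672  0.03  ] F [-0.3 -1.2 -3.8] M [-0.42  0.08 -0.12] w 0.0563 g 60.0 j7 0.9
0.7 t 18.93 ee [ 0.5154 -0.2672  0.0303] F [-0.3 -1.4 -4.1] M [-0.4   0.05 -0.1 ] w 0.0563 g 60.0 j7 0.98
0.8 t 19.18 ee [ 0.5155 -0.2671  0.0306] F [ 0.9 -1.1 -4.3] M [-0.32 -0.02 -0.12] w 0.0564 g 60.0 j7 1.06
0.9 t 19.43 ee [ 0.5155 -0.2671  0.0309] F [ 0.4 -0.5 -4. ] M [-0.18 -0.14 -0.05] w 0.0562 g 60.0 j7 1.15
```

Fz is about the pot's weight, so I'll check that the pot is still on the bench and hasn't turned.

```bash
python3 - <<'E'
from h import *
s=st("now"); eyepost("turn",.049)
b=cv2.imread("pics/turnside.png")[170:290,280:413]
cv2.imwrite("pics/cropturn.png",cv2.resize(b,None,fx=5,fy=5,interpolation=cv2.INTER_CUBIC))
E
```

```text
now t 19.43 ee [ 0.5155 -0.2671  0.0309] F [ 0.4 -0.5 -4. ] M [-0.18 -0.14 -0.05] w 0.0562 g 60.0 j7 1.15
side ring 150 med [ 0.5885 -0.2593  0.0476] min [ 0.5649 -0.27    0.0386] max [ 0.6107 -0.2389  0.0585]
side post 207 med [ 0.5925 -0.2592  0.0477] min [ 0.5649 -0.27    0.0218] max [ 0.6107 -0.2389  0.0698]
```

View pics/cropturn.png

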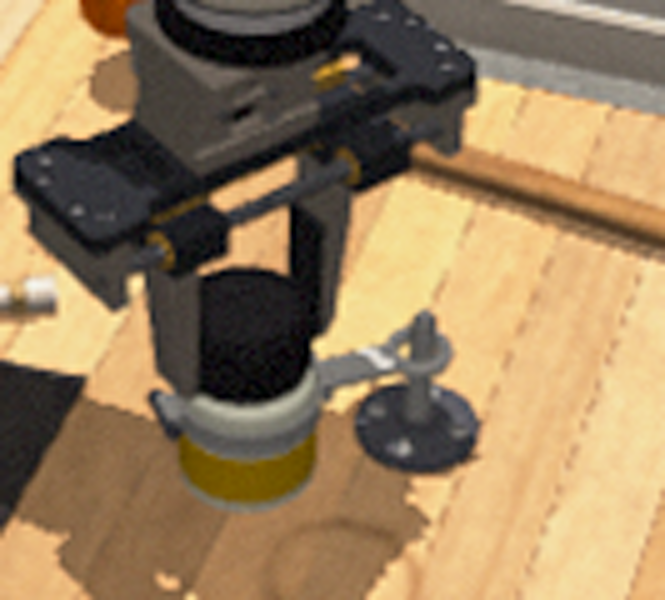

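The post has stopped the pot, which still stands on the bench after turning about 0.06 rad. I'll continue to about 1.45 rad relative, then raise carefully.

```bash
python3 - <<'E'
from h import *
xy=[.5155,-.2677]
for th in [1.0,1.1,1.2,1.3,1.4,1.5]:
    env.movel([*xy,.0286+.0025*(th-.06)],frame=R(A+th),rate=.0009); s=st(f"{th:.1f}")
zb=s["ee_pos"][2]
for dz in [.0015,.003,.005,.008]:
    env.movel([*xy,.0322+dz],rate=.02); s=st(f"up{dz}")
    if s["wrist_force"][2]<-7: print("caught"); break
E
```

```text
1.0 t 19.78 ee [ 0.5155 -0.2673  0.0309] F [ 0.5 -0.  -3.3] M [-0.22 -0.19 -0.09] w 0.0564 g 60.0 j7 1.23
1.1 t 20.03 ee [ 0.5155 -0.2674  0.0312] F [ 0.2 -0.4 -2.8] M [-0.2  -0.12  0.03] w 0.0564 g 60.0 j7 1.31
1.2 t 20.28 ee [ 0.5157 -0.2676  0.0317] F [ 0.9 -1.3 -2.3] M [-0.1  -0.12  0.  ] w 0.0561 g 60.0 j7 1.39
1.3 t 20.53 ee [ 0.516  -0.2674  0.032 ] F [ 0.7  0.9 -0.3] M [ 0.02 -0.32 -0.  ] w 0.056 g 60.0 j7 1.47
1.4 t 20.78 ee [ 0.5158 -0.2674  0.0321] F [ 0.6  0.9 -0.6] M [ 0.17 -0.41  0.01] w 0.0566 g 60.0 j7 1.56
1.5 t 21.03 ee [ 0.5158 -0.2676  0.0323] F [ 1.3  0.6 -0.7] M [ 0.07 -0.35  0.02] w 0.0563 g 60.0 j7 1.64
up0.0015 t 21.28 ee [ 0.5155 -0.2677  0.0337] F [ 1.2 -0.1 -1.1] M [ 0.04 -0.32 -0.02] w 0.0568 g 60.0 j7 1.64
up0.003 t 21.53 ee [ 0.5155 -0.2677  0.0353] F [ 1.   0.1 -0.8] M [ 0.03 -0.31 -0.03] w 0.0566 g 60.0 j7 1.64
up0.005 t 21.78 ee [ 0.5156 -0.2677  0.0374] F [ 1.4  0.3 -0.5] M [ 0.06 -0.28 -0.01] w 0.0561 g 60.0 j7 1.64
up0.008 t 22.08 ee [ 0.5157 -0.2677  0.0404] F [ 2.   0.  -0.2] M [ 0.05 -0.31 -0.08] w 0.0564 g 60.0 j7 1.64
```

The threads have let go at lid-weight force, and the lid lifts freely. I'll raise it to 10 mm above the rim and check.

```bash
python3 - <<'E'
from h import *
xy=[.5155,-.2677]
for z in [.046,.053,.0608]:
    env.movel([*xy,z],rate=.03); s=st(f"z{z}")
    if s["wrist_force"][2]<-4: print("caught"); break
env.pause(.5); s=st("hold"); eyepost("end",.047)
P=np.load("pics/endside.npy"); Q=P[near(P,(.5155,-.2677),.028,.075,.16)]; print("lid/fingers zmax",np.percentile(Q[:,2],[5,50,95]).round(4))
b=cv2.imread("pics/endside.png")[150:290,270:425]
cv2.imwrite("pics/cropend.png",cv2.resize(b,None,fx=4,fy=4,interpolation=cv2.INTER_CUBIC))
E
```

```text
z0.046 t 22.43 ee [ 0.5153 -0.2679  0.0462] F [-0.3  0.6 -0.2] M [-0.03  0.02 -0.02] w 0.0568 g 60.0 j7 1.64
z0.053 t 22.81 ee [ 0.5156 -0.2678  0.0533] F [ 0.4 -1.4 -0.3] M [0.02 0.04 0.1 ] w 0.0564 g 60.0 j7 1.63
z0.0608 t 23.22 ee [ 0.5157 -0.2678  0.0611] F [ 0.1 -0.3 -1.2] M [-0.02 -0.03  0.02] w 0.0567 g 60.0 j7 1.63
hold t 23.72 ee [ 0.5155 -0.2677  0.0607] F [ 0.3  0.  -1.2] M [-0.09 -0.01  0.  ] w 0.0564 g 60.0 j7 1.63
side ring 149 med [ 0.5892 -0.259   0.0466] min [ 0.5646 -0.269   0.0351] max [ 0.6105 -0.2383  0.0569]
side post 205 med [ 0.5925 -0.2588  0.0469] min [ 0.5646 -0.269   0.0224] max [ 0.6105 -0.2383  0.0721]
lid/fingers zmax [0.0774 0.1196 0.1263]
```

View pics/cropend.png

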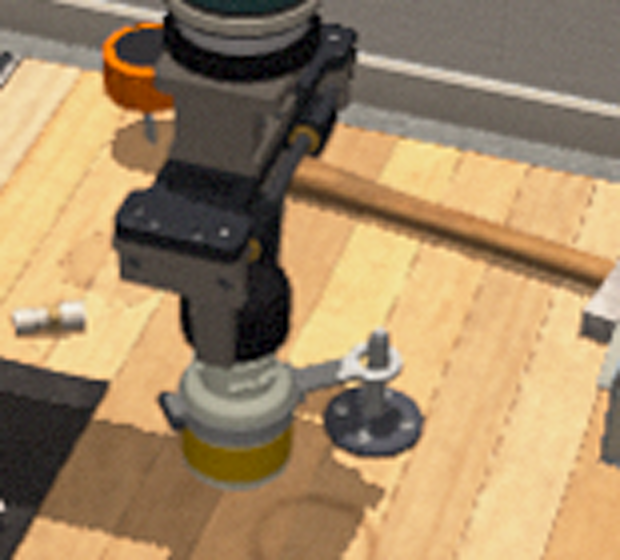

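The lid is held level above the threaded neck at (240,375), with its edge about 10 mm over the rim. The eye is on the post, and forces and moments are near zero. Handing in.

```bash
python3 -c "
from station import workorder
print(workorder.finish_job())"
```

```text
the job is handed in; nothing more can be done
None
```

I handed the job in with the pot standing on the bench, its eye over the post, and the unscrewed lid held level about 10 mm above the rim, applicator still inside the pot; the verdict was not reported back.

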